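Set out the culture feeding kit on the pump tray

TASK

Set out the feeding kit from the cut-down carton on the grey tray with the black air pump: stand the open white tub in the middle of the round cork pad in front of the pump (on the side of its two air nozzles), the squat amber jar on the pad beside the tub, and the tall slim bottle on the pad behind the jar, beside the pump, each upright and centred on its pad. Put the loose lid on the tub, seated flat with its plug in the mouth. Leave the square canister and the tape roll where they are in the carton, let go of everything and leave it at rest.

Things in the scene. Friction and masses are not known exactly. Their poses are not given: they have to be found in the camera images.
- tub: Open-mouthed round white plastic tub, the only open vessel in the carton: 60 mm outer diameter, 70 mm tall, wall 3.5 mm (mouth 53 mm across), foot tapered to 54 mm over the lowest 6 mm; about 0.12 kg. Origin: centre of its underside, z up. Stands in the carton at the start.
- lid: Loose blue lid of the tub, lying right way up in the carton. From below: plug 44 mm across, 5 high; disc 66 mm across, 8 thick; on top a grip bar 44 mm long (lid's x axis), 14 wide (y), 13 to 37 mm above the origin; 0.04 kg. Origin: centre of the plug's underside, z up. Seated, the disc lies on the rim, the origin 65 mm above the tub's origin (5 below the rim), with 4.5 mm play all round.
- jar: Squat closed jar of amber glass with a broad white cap: 52 mm in diameter, its cap 53 mm, 50 mm tall in all (cap the top 14 mm); about 0.14 kg. Origin: centre of its underside, z up. Stands in the carton at the start.
- bottle: Tall slim round white bottle with a paper label and a narrow blue cap: body 42 mm in diameter up to 78 mm, then a shoulder; cap 28 mm across from 90 to 108 mm, 108 mm tall in all; about 0.13 kg. Origin: centre of its underside, z up. Stands in the carton at the start.
- tray: Flat grey tray, fixed, 260 (x) by 270 mm (y), top 8 mm above the table; low lip (to 16 mm) along its back edge. Origin: centre of underside; x to its back, away from the robot, y to the robot's left, turned up to 0.3 rad. Black air pump fixed on it at (60, -58) mm, back right: 64 (x) by 106 mm (y), top 60 mm above the table, grey dial, two clear nozzles 16 mm out of its front (-x).
- pad_a: The pad in front of the pump, on the robot's side: the tub's place, at (-55, -58) mm in tray axes. The three pads are alike: plain round cork discs, 80 mm across, flush with the tray (under 1 mm), so things stand at the tray's top. Origin: the pad's centre on the tray's top, 8 mm over the table; axes as the tray's.
- pad_b: The pad beside pad_a, to its left as seen from the robot, at the front left of the tray; the jar's place. At (-55, 58) mm in tray axes. Looks like pad_a.
- pad_c: The pad behind pad_b and to the left of the pump, at the back left of the tray; the bottle's place. At (55, 58) mm in tray axes. Looks like pad_a.
- canister: Square white canister with a small white cap, a bystander that stays: 44 (x) by 60 mm (y), 84 mm tall, 0.22 kg. Origin: centre of its underside. It, the tape and the kit's four things stand in the carton in two rows of three, in any order, about 110 mm apart. The carton is a shallow cardboard tray, 240 by 350 mm, fixed, floor 4 mm above the table, walls 14 mm high.
- tape: Roll of brown tape lying flat, a bystander that stays: ring of 80 mm outer and 52 mm inner diameter, 25 mm tall, 0.1 kg. Origin: centre of its underside.

How it is judged (in metres and radians):
At the end, for the whole second after the job is handed in: Tub, jar and bottle upright (0.08 rad) on the tray, within 12 mm of the centres of pad_a, pad_b and pad_c; lid seated level on the tub, within 6 mm of its axis, origin 61-69 mm above the tub's; all four at rest. Canister and tape within 25 mm of their start, upright (0.15 rad) (horizontal distance between tub and pad_a below 0.012 m and angle between each of tub, jar, bottle, lid's own z axis and vertical below 0.08 rad and z of tub in the frame of tray between 0.004 and 0.013 m and horizontal distance between jar and pad_b below 0.012 m and z of jar in the frame of tray between 0.004 and 0.013 m and horizontal distance between bottle and pad_c below 0.012 m and z of bottle in the frame of tray between 0.004 and 0.013 m and horizontal distance between lid and tub below 0.006 m and z of lid in the frame of tub between 0.061 and 0.069 m and linear speed of each of tub, lid, jar, bottle below 0.02 m/s and angular speed of each of tub, lid, jar, bottle below 0.2 rad/s and distance of each of canister, tape from where it was at the start of the episode below 0.025 m and angle between each of canister, tape's own z axis and vertical below 0.15 rad); the robot touches nothing.
It fails at once if The canister or the tape roll is knocked over or carried off (angle between any of canister, tape's own z axis and vertical above 0.5 rad or distance of any of canister, tape from where it was at the start of the episode above 0.06 m).
It also fails if it takes over 120 s, if anything falls off the work surface, if the arm or the gripper's body presses on something with over 40 N, if the wrist force passes 120 N, or if a joint passes its speed limit or range.

ROBOT

A 6-joint arm with a two-finger parallel gripper is mounted at the origin on the work surface. World frame = base frame: x ahead of the robot, y to its left, z up, the work surface at z = 0. Lengths are in mm, angles in rad, forces in N, time in s.
With the tool pointing down it reaches from about 425 to 950 mm from the base axis. Payload 3.5 kg.
Tool frame: the origin (TCP) lies on the centre line of the jaws, within the pads' length; the fingertips stand 11 mm ahead of it and the grasp point (between the pads) lies 8 mm behind it; z points along the fingers, y is the line along which they close (so a half turn about z gives the same grasp; the last joint's range is limited). The gripper opens to 85 mm and grips with 20 to 120 N. Pads are 22 mm wide; open, the fingers measure 114 mm over their backs; the gripper's body (76 mm by 85 mm) begins 54 mm behind the grasp point. The pads swing forward as they close: fully open they stand 13 mm farther back than shut.
Start: joints at [1.019, 0.286, 1.577, -0, 1.279, -0.15], TCP at [263.939, 621.242, 217.825] pointing down, gripper open.
Joint ranges: [-2.77, 2.77], [-0.9, 2.22], [0.21, 2.48], [-1.53, 4.67], [0.24, 2.81], [-2.84, 2.84]. Speed limits (rad/s): [2.79, 2.79, 3.14, 3.14, 3.14, 3.14].

INTERFACE

Orientations are given as a unit quaternion [w, x, y, z].
In Python, from workcell import status, eyes, hand_in, spotter gives the robot as it stands. The module is installed in compiled form; this text tells all that it offers.
- The arm moves only by the tool servo_tool, never from a script. Its argument "commands" is one flat list of numbers, 4 for each row, row after row: the shift along the tool's x, y, z in cm, then the turn about the tool's z in rad. In form: [dx, dy, dz, yaw, dx, dy, dz, yaw, ...]. A call has 1 to 10 rows; each row shifts and turns the commanded pose from where the row before left it, along the tool's axes as they then stand; what a row does not reach is not made up. A row lasts 1/8 s, in which the tool goes at most 62.5 mm and 10.7 degrees, less where a joint would pass 70% of its speed; a pose out of reach is approached as far as the arm can. A call with a gripper value outside its range is refused whole. "gripper" is the closure in counts, from 0 (fully open) to 255 (shut), set as the call begins (left out, the last holds). The fingers move at their own pace and stop on an object; "newtons" is the grip in N (left out, the last holds). Time passes only in rows, so rows that do not move let the fingers close. It gives the time, the measured TCP pose, the force, the opening and the grip force at its end, in the units of the state.
- status.observe(): the state, without advancing time (a new reading comes with each control period).
- eyes.read_camera(name): name is "side" or "top" or "wrist"; returns (picture, depth): 420x560x3 uint8, red, green, blue; 420x560 float32, mm along the optical axis (not along the pixel's ray), 0 where there is no reading.
- eyes.calibration(name): a dict with "intrinsics" (3x3 intrinsics, pixels), "extrinsics" (4x4, takes a point from camera to world coordinates). Camera axes: x right, y down, z forward; pixel columns grow to the right and rows downward; lengths in mm; the calibration is good to about 2 mm. A picture is of the moment at which its call begins: read the wrist's pose just before it. calibration takes no time and is no camera call; for the wrist camera it gives the pose at the moment of the call.
- hand_in(): hands the job in; it is judged then, once.
Trained networks look in the newest picture that a camera, given by its name, has taken for a name from the list of things; names that differ only in an ending like _2 or _b are one class to them, and where a whole thing is asked for, a point or a joint stands for the part that bears it (a point fixed in the world has none). Each returns a list of dicts, best first, with "p" (0 to 1); they miss things now and then, are a little off and sometimes report something else, mostly with a low value. They report only what shows in the picture. A call takes as long as a camera call.
- spotter.spot_in(label, camera): "at" ([column, row] in pixels, amid what is visible of it).
The state is a dict: "clock": time; "qpos": joint angles; "qd": joint speeds; "tau": joint torques, N m; "tool_pos": TCP position; "tool_rot": TCP orientation; "force": force on the tool from outside, world axes, zero at the start; "moment": the same for the moment, N m; "width": opening from 0.0 (shut) to 1.0 (fully open); "gripper_force": force on a finger pad.
Only numpy, scipy, OpenCV 4.12 (cv2) and the standard library are available. Lean on these libraries where they do the work, as an engineer would, in place of code of your own. Each camera call takes 0.05 s, during which the arm holds its last target. There are 200 camera calls.

## Working session

There is one attempt and no reset: what is moved stays moved. The work goes in short steps, Python scripts to look and compute and a tool call to move; the robot and the scene stay as the last step left them, time stands still between calls to the robot, and variables do not carry over. Pictures are saved under pics/ and viewed, at most 17 in all, crops included, and the job is handed in when it is done.

Besides the shell and the picture viewer there is one more tool, called after "Emit:" as name(argument=value, ...) on one line, values as JSON. servo_tool: Moves the arm, as the interface text tells. Its arguments: {"type":"object","properties":{"commands":{"type":"array","items":{"type":"number"}},"gripper":{"type":"number"},"newtons":{"type":"number"}},"required":["commands"]}

```bash
mkdir -p pics; cat > h.py <<'E'
import numpy as np, cv2
from workcell import status, eyes, hand_in, spotter
def snap(n,f=None):
    im,d=eyes.read_camera(n); c=eyes.calibration(n)
    if f: cv2.imwrite('pics/'+f,im[:,:,::-1])
    K=np.array(c['intrinsics']);T=np.array(c['extrinsics'])
    v,u=np.mgrid[:420,:560]
    P=np.stack([(u-K[0,2])/K[0,0]*d,(v-K[1,2])/K[1,1]*d,d],-1)@T[:3,:3].T+T[:3,3]
    P[d==0]=np.nan
    return im,d,P,K,T
E
python3 - <<'E'
from h import *
s=status.observe();print(s)
im,d,P,K,T=snap('top','t.png');print(K,T)
for l in ['tub','lid','jar','bottle','tray','pad_a','canister','tape']:
    for r in spotter.spot_in(l,'top')[:4]:
        u,v=map(int,r['at']);print(l,r['p'],u,v,P[v,u].round())
snap('side','s.png')
E
```

```text
{'clock': 0.0, 'qpos': array([ 1.01902572e+00,  2.87207943e-01,  1.57819643e+00, -4.96426366e-06,
        1.27854412e+00, -1.49953895e-01]), 'qd': array([ 0.0001669 ,  0.00094191, -0.00078785, -0.00109928, -0.00085097,
       -0.00023839]), 'tau': array([-1.43888552e-03, -4.05975473e+01, -2.92627877e+01, -1.83767484e-04,
        5.76975028e-03,  5.02339034e-06]), 'tool_pos': array([263.56930992, 620.67211621, 216.40847871]), 'tool_rot': array([-4.02628635e-04,  1.99558654e-01,  9.79885175e-01, -1.10697334e-03]), 'force': array([-1.49849649e-01,  1.10326891e-04,  4.87345410e-01]), 'moment': array([-0.0140613 ,  0.00026572,  0.00574021]), 'gripper_force': 0.0, 'width': 0.9966857715102195}
[[520.95320592   0.         274.11847815]
 [  0.         520.95320592 204.4453326 ]
 [  0.           0.           1.        ]] [[-3.04237451e-03 -9.89177002e-01  1.46695614e-01  3.81934638e+02]
 [-9.99994304e-01  3.22383145e-03  9.99230624e-04 -1.50943977e+01]
 [-1.46133789e-03 -1.46691738e-01 -9.89181176e-01  1.02239704e+03]
 [ 0.00000000e+00  0.00000000e+00  0.00000000e+00  1.00000000e+00]]
tub 0.88 87 239 [465. 350.  10.]
lid 0.73 150 247 [449. 226.  17.]
jar 0.85 207 255 [431. 111.  52.]
jar 0.55 88 240 [463. 348.  10.]
bottle 0.79 153 189 [549. 206.  92.]
bottle 0.55 215 198 [535.  95.  74.]
tray 0.6 395 237 [ 467. -250.    7.]
pad_a 0.92 396 236 [ 470. -252.    6.]
pad_a 0.64 338 230 [ 481. -138.   11.]
pad_a 0.58 343 173 [ 595. -151.    8.]
canister 0.7 214 197 [537.  97.  71.]
tape 0.68 149 248 [446. 225.  27.]
tape 0.61 88 176 [588. 350.  22.]
```

View pics/t.png

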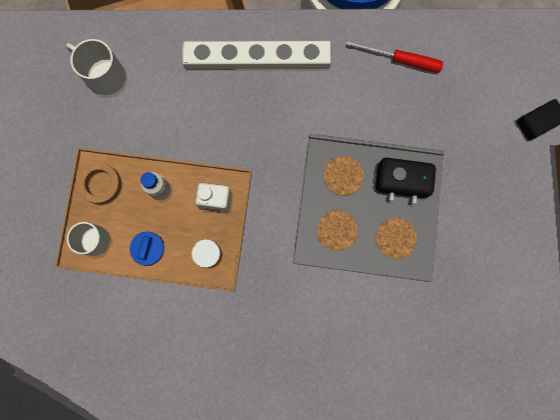

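View pics/s.png

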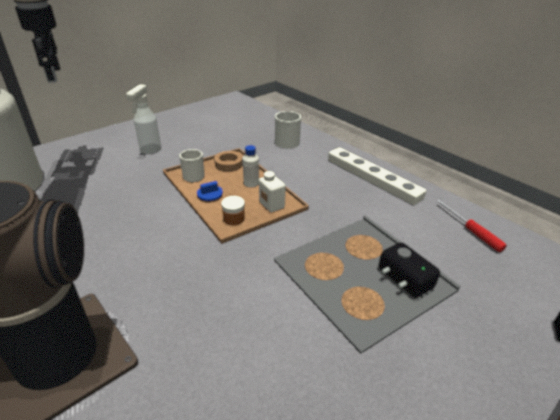

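The top view shows the tub at px (85,239), lid (147,248), jar (206,254), bottle (152,185), canister (213,196) and tape (101,184). The pads are a (396,238), b (337,230) and c (343,175), with the pump at (405,178).

```bash
cat >> h.py <<'E'
def onplane(u,v,z,K,T):
    r=T[:3,:3]@np.array([(u-K[0,2])/K[0,0],(v-K[1,2])/K[1,1],1]); return T[:3,3]+r*(z-T[2,3])/r[2]
def rows(x,y,z,h=None):
    "h: heading (rad) of the closing line; prints tool shifts in cm and yaw"
    from scipy.spatial.transform import Rotation as R
    s=status.observe(); q=s['tool_rot']; M=R.from_quat([q[1],q[2],q[3],q[0]]).as_matrix()
    d=M.T@(np.array([x,y,z])-s['tool_pos'])/10
    a=np.arctan2(M[1,1],M[0,1]); w=0
    if h is not None: w=-((h-a+np.pi/2)%np.pi-np.pi/2)
    print('shift cm',d.round(2),'yaw',round(w,3),'heading',round(a,3),'tcp',s['tool_pos'].round(1),'q6',s['qpos'][5].round(2)); return d,w
E
python3 - <<'E'
from h import *
im,d,P,K,T=snap('top')
h=cv2.cvtColor(im,cv2.COLOR_RGB2HSV)
def blob(m,u0,v0,r=30):
    M=np.zeros((420,560),np.uint8);cv2.circle(M,(u0,v0),r,255,-1)
    M&=m.astype(np.uint8)*255
    n,l,s,c=cv2.connectedComponentsWithStats(M); i=1+np.argmax(s[1:,4]); return l==i,s[i],c[i]
cork=(h[...,1]>90)&(h[...,0]<25)&(h[...,2]>60)
pads=[]
for n,u,v in [('a',396,238),('b',337,230),('c',343,175)]:
    m,s,c=blob(cork,u,v); p=onplane(*c,8,K,T); pads.append(p[:2]); print(n,s,c.round(1),p.round(1))
a,b,c=pads; print('ab',np.linalg.norm(a-b),'bc',np.linalg.norm(c-b),'yaw',np.arctan2(*(-(b-a)*[1,-1])[[0,1]]), np.arctan2((c-b)[1],(c-b)[0]))
blue=(h[...,0]>100)&(h[...,0]<130)&(h[...,1]>150)
m,s,c=blob(blue,147,248); print('lid',s,c,onplane(*c,15,K,T).round(1))
q=P[m&(P[...,2]>30)&(P[...,2]<50)];print('bar pts',len(q),q.mean(0)); print(cv2.minAreaRect(q[:,:2].astype(np.float32)))
m,s,c=blob(blue,151,181,14); print('bottlecap',s,c,onplane(*c,112,K,T).round(1))
for n,u,v,z in [('tub',85,239,74),('jar',206,254,54),('bottle',151,181,112)]:
    M=np.zeros((420,560),np.uint8);cv2.circle(M,(u,v),26,1,-1)
    q=P[(M>0)&(abs(P[...,2]-z)<8)]; print(n,len(q),q.mean(0).round(1),cv2.minEnclosingCircle(q[:,:2].astype(np.float32)))
g=im[...].min(-1)>110
m,s,c=blob(g,206,254,24);print('jar white',s,c,onplane(*c,54,K,T).round(1))
big=cv2.resize(im[130:300,40:260],None,fx=3.5,fy=3.5,interpolation=cv2.INTER_CUBIC);cv2.imwrite('pics/c.png',big[:,:,::-1])
E
```

```text
a [ 376  218   41   41 1314] [395.8 237.8] [ 465.8 -251.     8. ]
b [ 317  210   41   41 1298] [336.7 230. ] [ 481.4 -136.2    8. ]
c [ 323  156   41   40 1249] [343.  175.3] [ 590.4 -151.     8. ]
ab 115.87314340664209 bc 109.95329481819572 yaw -0.13505683674802582 -0.13489074626574915
lid [130 232  34  33 874] [146.39702517 248.00343249] [447.1 232.9  15. ]
bar pts 194 [446.81351449 231.17811759  39.78967519]
((447.2737121582031, 232.6261444091797), (15.163369178771973, 43.54208755493164), 76.2524642944336)
bottlecap [141 173  16  15 189] [148.37566138 179.95238095] [561.7 209.5 112. ]
tub 266 [462.8 334.8  72.7] ((462.4303894042969, 334.4374084472656), 30.167993545532227)
jar 634 [434.8 112.9  53.7] ((435.2612609863281, 113.41175079345703), 26.560413360595703)
bottle 203 [562.3 209.7 111.5] ((563.300048828125, 210.2218017578125), 14.184331893920898)
jar white [191 239  29  29 632] [205.20886076 252.92879747] [435.1 113.9  54. ]
```

View pics/c.png

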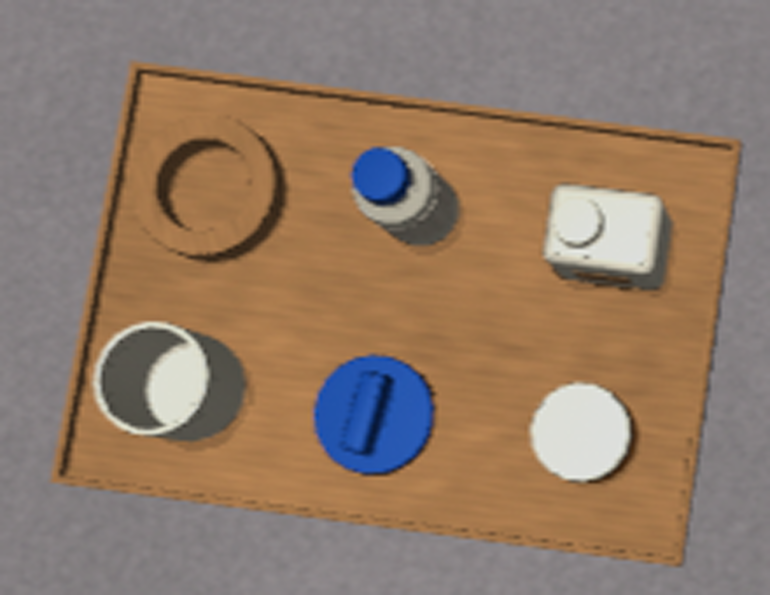

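Emit:
servo_tool(commands=[0,0,0,-0.162,-3.73,-3.3,0,0,-3.73,-3.3,0,0,-3.73,-3.3,0,0,-3.73,-3.3,0,0,-3.73,-3.3,0,0,-3.73,-3.3,0,0,-3.74,-3.26,0,0,0,0,0,0], gripper=0, newtons=40)

```text
clock: 1.68
tool_pos: [464.7, 332.8, 218.1]
tool_rot: [0.0, 0.122, 0.993, -0.0]
force: [-0.2, 0.3, 0.7]
width: 1.001
gripper_force: 0.0
```

```bash
python3 - <<'E'
from h import *
im,d,P,K,T=snap('wrist','w1.png')
print(status.observe()['clock'])
rows(462.5,334.5,42,1.331)
q=P[(abs(P[...,2]-74)<6)]; q=q[np.hypot(q[:,0]-462,q[:,1]-334)<50]
print(len(q),q.mean(0).round(1),cv2.minEnclosingCircle(q[:,:2].astype(np.float32)))
E
```

```text
1.725
shift cm [ 1.20e-01 -1.00e-02  1.76e+01] yaw -0.003 heading 1.328 tcp [463.7 334.2 218. ] q6 -0.88
702 [462.4 335.9  73.2] ((462.18194580078125, 335.8809509277344), 29.844526290893555)
```

View pics/w1.png

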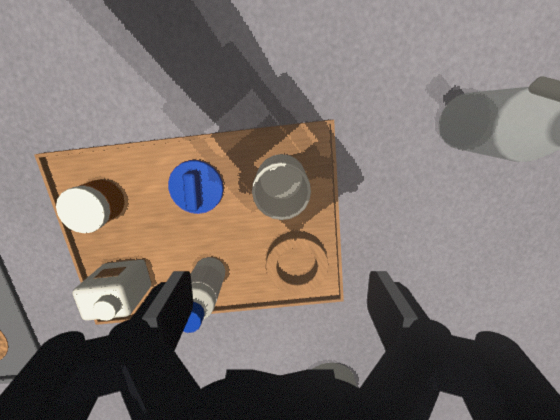

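The wrist view shows the tub at px (281,187), standing clear of its neighbours. I'll descend and grip it.

Emit:
servo_tool(commands=[0.12,0.12,4.4,0,0,0,4.4,0,0,0,4.4,0,0,0,4.4,0,0,0,0,0])

```text
clock: 2.35
tool_pos: [458.0, 336.2, 37.9]
tool_rot: [-0.004, 0.119, 0.993, -0.002]
force: [-0.8, -0.0, 0.6]
width: 0.999
gripper_force: 0.0
```

Emit:
servo_tool(commands=[0,0,0,0,0,0,0,0,0,0,0,0,0,0,0,0,0,0,0,0,0,0,0,0], gripper=255, newtons=40)

```text
clock: 3.1
tool_pos: [463.9, 337.7, 44.9]
tool_rot: [0.002, 0.12, 0.993, 0.002]
force: [-1.6, -0.3, 7.5]
width: 0.672
gripper_force: 43.1
```

Emit:
servo_tool(commands=[0,0,-2,0,0,0,-4,0,0,0,-4,0,0,0,-3,0,0,0,0,0])

```text
clock: 3.72
tool_pos: [464.0, 337.6, 176.3]
tool_rot: [0.003, 0.12, 0.993, 0.002]
force: [0.7, 0.6, -1.5]
width: 0.67
gripper_force: 43.3
```

```bash
python3 - <<'E'
from h import *
im,d,P,K,T=snap('wrist','w2.png')
s=status.observe();print(s['clock'],s['width'],s['gripper_force'],s['force'])
rows(465.8,-251,170,1.331)
E
```

```text
3.775 0.6699208540400134 43.28894772285366 [-0.53437501  0.64842848 -1.33002832]
shift cm [-14.28 -57.04   0.26] yaw -0.0 heading 1.331 tcp [462.6 337.  173.5] q6 -0.88
```

View pics/w2.png

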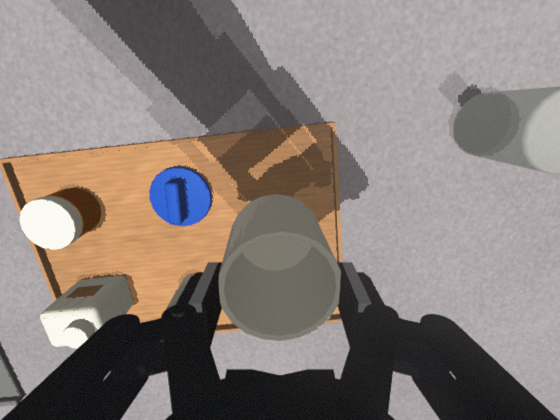

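The tub is held between the fingers at px (280,285). I'll carry it over to pad a.

Emit:
servo_tool(commands=[-0.6,-2.4,0,0,-1.2,-4.8,0,0,-1.2,-4.8,0,0,-1.2,-4.8,0,0,-1.2,-4.8,0,0,-1.2,-4.8,0,0,-1.2,-4.8,0,0,-1.2,-4.8,0,0,-1.2,-4.8,0,0,-1.2,-4.8,0,0])

```text
clock: 5.03
tool_pos: [463.0, -134.3, 169.7]
tool_rot: [-0.002, 0.12, 0.993, 0.001]
force: [0.2, 0.3, -0.4]
width: 0.668
gripper_force: 43.3
```

Emit:
servo_tool(commands=[-1.2,-4.8,0,0,-1.2,-4.8,0,0,-0.48,-1.84,0,0,0,0,0,0,0,0,0,0])

```text
clock: 5.65
tool_pos: [464.9, -249.7, 170.9]
tool_rot: [-0.001, 0.119, 0.993, 0.001]
force: [-0.3, 1.1, -0.2]
width: 0.671
gripper_force: 43.3
```

```bash
python3 - <<'E'
from h import *
im,d,P,K,T=snap('wrist','w3.png')
h=cv2.cvtColor(im,cv2.COLOR_RGB2HSV)
for z in (465.8,-251),(481.4,-136.2),(590.4,-151):
    m=(h[...,1]>90)&(h[...,0]<25)&(h[...,2]>50)&(np.hypot(P[...,0]-z[0],P[...,1]-z[1])<55)&(abs(P[...,2]-8)<8)
    if m.sum()>50:
        q=P[m];print(m.sum(),q.mean(0).round(1),cv2.minEnclosingCircle(q[:,:2].astype(np.float32)))
s=status.observe();print(s['clock'],s['width'],s['gripper_force'],s['force'])
rows(465.8,-251,46,1.331)
E
```

```text
2666 [ 454.1 -248.8    8.9] ((466.3772277832031, -252.08526611328125), 39.87456512451172)
4329 [ 481.3 -137.     9. ] ((482.29541015625, -137.1454620361328), 40.15970993041992)
2717 [ 587.7 -147.3    9.2] ((591.2027587890625, -152.3557586669922), 40.12624740600586)
5.7 0.666189828226698 43.31482209265687 [-0.10667042  0.28659333 -1.48527837]
shift cm [-0.12 -0.13 12.52] yaw 0.002 heading 1.333 tcp [ 465.1 -249.7  171.2] q6 -2.02
```

View pics/w3.png

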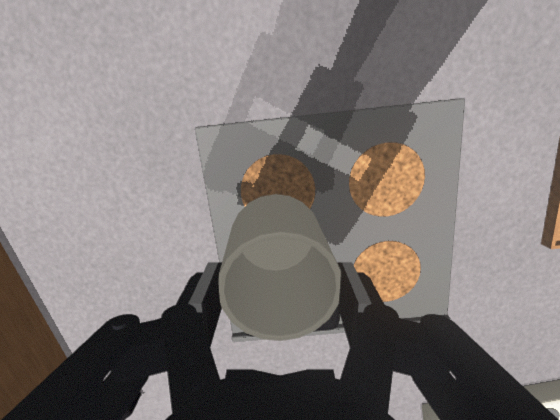

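Wrist view: pads b (387,178) and c (388,270) agree with the top view, and pad a is under the tub. Lowering now.

Emit:
servo_tool(commands=[-0.12,-0.16,4,0,0,0,4,0,0,0,2.5,0,0,0,1.2,0,0,0,0.5,0,0,0,0.2,0,0,0,0,0,0,0,0,0])

```text
clock: 6.7
tool_pos: [466.8, -253.5, 49.0]
tool_rot: [0.001, 0.12, 0.993, -0.0]
force: [-0.6, 1.5, 2.1]
width: 0.67
gripper_force: 43.7
```

Emit:
servo_tool(commands=[0,0,0,0,0,0,0,0,0,0,0,0,0,0,0,0], gripper=0)

```text
clock: 7.2
tool_pos: [466.0, -253.2, 47.7]
tool_rot: [-0.0, 0.12, 0.993, -0.0]
force: [0.3, 0.2, 0.7]
width: 0.997
gripper_force: 0.0
```

Emit:
servo_tool(commands=[0,0,-2,0,0,0,-4,0,0,0,-5,0,0,0,-5,0,0,0,0,0])

```text
clock: 7.82
tool_pos: [468.5, -255.1, 213.6]
tool_rot: [0.005, 0.12, 0.993, -0.003]
force: [0.3, 0.2, -0.2]
width: 1.005
gripper_force: 0.0
```

```bash
python3 - <<'E'
from h import *
im,d,P,K,T=snap('wrist')
q=P[(abs(P[...,2]-78)<6)]; q=q[np.hypot(q[:,0]-466,q[:,1]+251)<50]
print(len(q),q.mean(0).round(1),cv2.minEnclosingCircle(q[:,:2].astype(np.float32)))
print(status.observe()['clock'])
rows(435,113.5,200,1.331)
E
```

```text
650 [ 463.8 -255.4   74.5] ((464.6795654296875, -255.6394805908203), 30.04416847229004)
7.875
shift cm [11.85 34.94  0.9 ] yaw 0.0 heading 1.331 tcp [ 467.1 -254.1  210.4] q6 -2.02
```

```bash
python3 - <<'E'
from h import *
im,d,P,K,T=snap('top')
q=P[(abs(P[...,2]-78)<6)]; q=q[np.hypot(q[:,0]-466,q[:,1]+251)<45]
print(len(q),q.mean(0).round(1))
if len(q): print(cv2.minEnclosingCircle(q[:,:2].astype(np.float32)))
rows(447,232.5,150,1.331)
E
```

```text
67 [ 468.5 -231.6   76.8]
((468.3145446777344, -239.0255126953125), 23.22189712524414)
shift cm [13.39 46.73  5.78] yaw 0.0 heading 1.331 tcp [ 466.1 -253.2  208.1] q6 -2.02
```

Emit:
servo_tool(commands=[0.7,2.4,0,0,1.4,4.8,0,0,1.4,4.8,0,0,1.4,4.8,0,0,1.4,4.8,0,0,1.4,4.8,0,0,1.4,4.8,0,0,1.4,4.8,0,0,1.4,4.8,0,0,1.4,4.8,0,0], gripper=130)

```text
clock: 9.18
tool_pos: [442.8, 223.5, 205.8]
tool_rot: [-0.002, 0.119, 0.993, -0.001]
force: [0.3, 0.4, 0.5]
width: 0.492
gripper_force: 0.0
```

Emit:
servo_tool(commands=[0.1,1.13,3,0,0,0,3,0,0,0,0,0,0,0,0,0])

```text
clock: 9.68
tool_pos: [446.4, 232.8, 148.0]
tool_rot: [-0.0, 0.119, 0.993, -0.0]
force: [0.9, -0.1, 0.6]
width: 0.492
gripper_force: 0.0
```

```bash
python3 - <<'E'
from h import *
im,d,P,K,T=snap('wrist','w4.png')
h=cv2.cvtColor(im,cv2.COLOR_RGB2HSV)
m=(h[...,0]>100)&(h[...,0]<130)&(h[...,1]>120)&(np.hypot(P[...,0]-447,P[...,1]-232)<50)
for a,b in (8,24),(30,50):
    q=P[m&(P[...,2]>a)&(P[...,2]<b)];print(len(q),q.mean(0).round(1),cv2.minEnclosingCircle(q[:,:2].astype(np.float32)),cv2.minAreaRect(q[:,:2].astype(np.float32)))
s=status.observe();print(s['clock'],s['width'])
rows(447,232.5,30,1.331)
im,d,P,K,T=snap('top')
q=P[(abs(P[...,2]-78)<6)]; q=q[np.hypot(q[:,0]-466,q[:,1]+251)<45]
print(len(q),q.mean(0).round(1),cv2.minEnclosingCircle(q[:,:2].astype(np.float32)))
E
```

```text
2478 [445.2 233.4  17.8] ((447.99664306640625, 232.38430786132812), 32.06629180908203) ((447.8475036621094, 232.6591796875), (63.678619384765625, 62.5477294921875), 13.100252151489258)
703 [445.8 232.8  41. ] ((448.38421630859375, 231.903564453125), 22.147485733032227) ((448.27587890625, 232.35557556152344), (13.686432838439941, 43.320594787597656), 75.93160247802734)
9.725 0.48715515009848215
shift cm [ 0.02 -0.04 11.88] yaw -0.0 heading 1.331 tcp [447.2 232.8 148.8] q6 -1.05
220 [ 465.8 -255.7   76.9] ((466.02032470703125, -256.29931640625), 30.18105697631836)
```

View pics/w4.png

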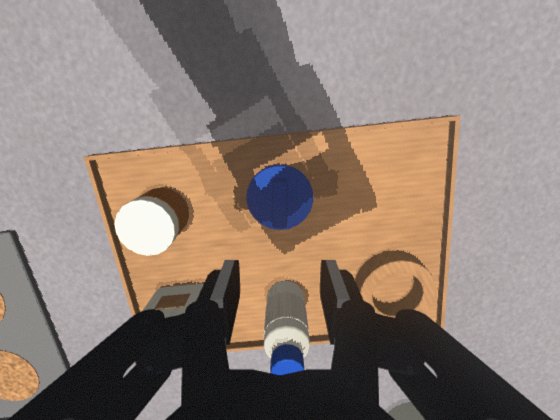

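The lid is at px (280,197) with its bar lined up with the jaws. Descending.

Emit:
servo_tool(commands=[-0.08,0,4,0,0,0,4,0,0,0,2.5,0,0,0,1,0,0,0,0.3,0,0,0,0,0,0,0,0,0])

```text
clock: 10.65
tool_pos: [448.6, 232.7, 31.1]
tool_rot: [0.001, 0.12, 0.993, 0.0]
force: [-0.9, 0.5, 0.5]
width: 0.49
gripper_force: 0.0
```

Emit:
servo_tool(commands=[0,0,0,0,0,0,0,0,0,0,0,0,0,0,0,0,0,0,0,0,0,0,0,0], gripper=255, newtons=30)

```text
clock: 11.4
tool_pos: [447.6, 232.4, 29.8]
tool_rot: [0.0, 0.12, 0.993, 0.0]
force: [-0.2, -0.2, -0.5]
width: -0.001
gripper_force: 0.0
```

Emit:
servo_tool(commands=[0,0,-2,0,0,0,-4,0,0,0,-5,0,0,0,-4,0,0,0,0,0])

```text
clock: 12.02
tool_pos: [450.2, 233.2, 184.3]
tool_rot: [0.004, 0.12, 0.993, 0.002]
force: [0.3, -0.3, -0.4]
width: -0.005
gripper_force: 0.0
```

```bash
python3 - <<'E'
from h import *
im,d,P,K,T=snap('wrist','w5.png')
h=cv2.cvtColor(im,cv2.COLOR_RGB2HSV)
s=status.observe();t=s['tool_pos']
m=(h[...,0]>100)&(h[...,0]<130)&(h[...,1]>120)&(np.hypot(P[...,0]-t[0],P[...,1]-t[1])<50)&(P[...,2]>t[2]-40)
q=P[m]-t;print(len(q),cv2.minEnclosingCircle(q[:,:2].astype(np.float32)),np.percentile(q[:,2],[5,25,50,75,95]))
print(s['clock'],s['width'],s['gripper_force'])
rows(465.5,-256,180,1.331)
E
```

```text
161 ((-2.640915870666504, -5.603616714477539), 43.80738067626953) [ 58.66794934  81.37233136  89.50665618  99.17583672 106.8970782 ]
12.075 0.002748051161982118 0.0
shift cm [-13.25 -47.07   0.11] yaw 0.0 heading 1.331 tcp [448.6 232.7 181.6] q6 -1.05
```

View pics/w5.png

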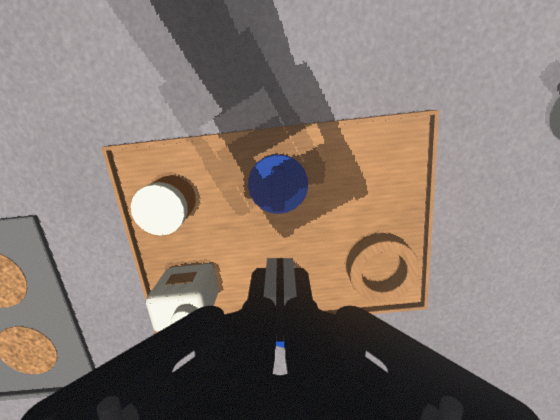

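The grasp missed: width is 0 and the lid is still in the carton at px (278,183). I'll remeasure.

```bash
python3 - <<'E'
from h import *
im,d,P,K,T=snap('wrist')
h=cv2.cvtColor(im,cv2.COLOR_RGB2HSV)
m=(h[...,0]>100)&(h[...,0]<130)&(h[...,1]>120)&(np.hypot(P[...,0]-447,P[...,1]-232)<60)&(P[...,2]<60)
q=P[m];print(np.histogram(q[:,2],np.arange(0,60,4)))
for a,b in (8,24),(30,50):
    q=P[m&(P[...,2]>a)&(P[...,2]<b)];print(len(q),q.mean(0).round(1),cv2.minEnclosingCircle(q[:,:2].astype(np.float32)),cv2.minAreaRect(q[:,:2].astype(np.float32)))
# fingers geometry in tool frame
from scipy.spatial.transform import Rotation as R
s=status.observe();qq=s['tool_rot'];M=R.from_quat([qq[1],qq[2],qq[3],qq[0]]).as_matrix()
L=(P-s['tool_pos'])@M
f=(abs(L[...,1])<25)&(abs(L[...,0])<60)&(L[...,2]>-80)&(L[...,2]<60)
for v in range(255,320,6):
    u=270; print(v,L[v,u].round(1),L[v,290].round(1))
E
```

```text
(array([   0,    0,    7, 1659,  201,   10,    3,   10,   13,  426,   34,
          0,    0,    0]), array([ 0,  4,  8, 12, 16, 20, 24, 28, 32, 36, 40, 44, 48, 52, 56]))
1877 [442.1 234.6  15.1] ((445.3689880371094, 231.9373779296875), 32.11119079589844) ((444.92181396484375, 232.084716796875), (63.50505828857422, 62.50883483886719), 26.903757095336914)
477 [442.2 232.5  38.6] ((445.6994934082031, 231.09962463378906), 21.95785903930664) ((445.65948486328125, 231.4192352294922), (13.410985946655273, 43.28153610229492), 76.44215393066406)
255 [-85.5 -11.7 177.9] [-85.3  12.4 177.4]
261 [  9.9  -5.  -20.8] [  9.4   4.8 -20. ]
267 [  9.7  -4.9 -26.5] [  9.9   4.6 -26.9]
273 [  9.8  -4.7 -32.4] [  9.6   4.4 -32. ]
279 [  9.8  -4.6 -37.7] [  9.9   4.2 -37.8]
285 [  9.9  -4.4 -42.6] [ 10.    4.1 -42.8]
291 [  9.9  -4.3 -47.1] [  9.7   3.9 -46.9]
297 [  9.9  -4.2 -51.4] [  9.6   3.8 -50.9]
303 [ 11.  -4. -57.] [ 10.9   3.6 -56.9]
309 [ 10.6  -3.9 -60.2] [ 11.2   3.4 -61. ]
315 [ 10.7  -3.8 -63.7] [ 10.6   3.3 -63.6]
```

```bash
cat >> h.py <<'E'
def lid(n=4,cam='wrist'):
    o=[]
    for i in range(n):
        im,d,P,K,T=snap(cam); h=cv2.cvtColor(im,cv2.COLOR_RGB2HSV)
        m=(h[...,0]>100)&(h[...,0]<130)&(h[...,1]>120)&(np.hypot(P[...,0]-447,P[...,1]-232)<60)
        r=[]
        for a,b in (8,24),(30,50):
            q=P[m&(P[...,2]>a)&(P[...,2]<b)]; c,wh,an=cv2.minAreaRect(q[:,:2].astype(np.float32)); r+=[*c,np.median(q[:,2])]
        o.append(r+[an])
    print(np.mean(o,0).round(1),np.std(o,0).round(1))
E
python3 - <<'E'
from h import *
from scipy.spatial.transform import Rotation as R
lid(4)
tz=[];tp=[]
for i in range(4):
    s=status.observe();qq=s['tool_rot'];M=R.from_quat([qq[1],qq[2],qq[3],qq[0]]).as_matrix()
    im,d,P,K,T=snap('wrist'); L=(P-s['tool_pos'])@M
    g=(abs(L[...,1])<14)&(abs(L[...,0])<30)&(L[...,2]<40); g[:230]&=False
    tz.append(np.percentile(L[g][:,2],[99.5,98,95])); tp.append(s['tool_pos'])
    vv=np.argwhere(g)[:,0].min()
    print(vv, L[vv][g[vv]].round(1)[:3].tolist())
print(np.round(tz,1)); print(np.round(tp,1))
rows(447,232.3,2)
E
```

```text
[446.6 232.5  16.6 447.2 232.2  40.3  75.4] [0.3 0.2 0.5 0.5 0.2 0.5 0.9]
258 [[9.5, -6.6, -17.4], [9.7, -6.0, -17.7], [10.2, -5.5, -18.7]]
258 [[9.8, -6.5, -18.0], [9.5, -6.1, -17.4], [9.2, -5.6, -16.9]]
258 [[9.3, -6.6, -17.1], [9.3, -6.1, -17.1], [9.5, -5.5, -17.4]]
258 [[9.5, -6.6, -17.3], [9.3, -6.1, -16.9], [9.3, -5.6, -17.0]]
[[-20.  -24.4 -31.5]
 [-20.2 -24.5 -31.4]
 [-20.2 -24.6 -31.5]
 [-20.  -24.4 -31.6]]
[[446.6 232.1 177.9]
 [446.8 232.1 178.1]
 [446.9 232.2 178.4]
 [447.1 232.2 178.7]]
shift cm [1.00e-02 1.00e-02 1.77e+01] yaw 0 heading 1.331 tcp [447.3 232.3 179. ] q6 -1.05
```

Emit:
servo_tool(commands=[0,0,5,0,0,0,5,0,0,0,4,0,0,0,2,0,0,0,1,0,0,0,0,0,0,0,0,0], gripper=130)

```text
clock: 13.4
tool_pos: [448.7, 232.7, 11.0]
tool_rot: [0.001, 0.12, 0.993, 0.0]
force: [0.9, -0.5, 0.4]
width: 0.489
gripper_force: 0.0
```

```bash
python3 - <<'E'
from h import *
snap('wrist','w6.png'); s=status.observe(); print(s['tool_pos'],s['force'],s['clock'])
E
```

```text
[448.72277799 232.71412503  11.10856412] [-0.06073414  0.56199151 -0.55692557] 13.45
```

View pics/w6.png

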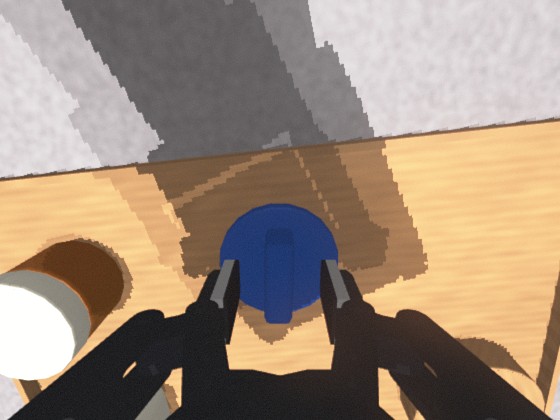

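The open fingers straddle the bar at px (279,275), and the tips (row 262) are still clear of the disc. I'll go a little lower and close.

Emit:
servo_tool(commands=[0,0,0.6,0,0,0,0,0])

```text
clock: 13.7
tool_pos: [447.4, 232.3, 3.7]
tool_rot: [-0.0, 0.12, 0.993, -0.0]
force: [0.1, 0.3, 0.1]
width: 0.485
gripper_force: 0.0
```

Emit:
servo_tool(commands=[0,0,0,0,0,0,0,0,0,0,0,0,0,0,0,0,0,0,0,0,0,0,0,0], gripper=255, newtons=40)

```text
clock: 14.45
tool_pos: [447.9, 232.4, 4.0]
tool_rot: [0.0, 0.12, 0.993, 0.0]
force: [0.5, -1.0, 1.7]
width: 0.154
gripper_force: 40.1
```

Emit:
servo_tool(commands=[0,0,-2,0,0,0,-4,0,0,0,-5,0,0,0,-5,0,0,0,-1,0,0,0,0,0])

```text
clock: 15.2
tool_pos: [447.5, 232.4, 173.8]
tool_rot: [0.0, 0.12, 0.993, 0.0]
force: [-0.2, 0.1, -0.1]
width: 0.152
gripper_force: 39.9
```

```bash
python3 - <<'E'
from h import *
from scipy.spatial.transform import Rotation as R
s=status.observe();qq=s['tool_rot'];M=R.from_quat([qq[1],qq[2],qq[3],qq[0]]).as_matrix()
im,d,P,K,T=snap('wrist','w7.png'); L=(P-s['tool_pos'])@M
h=cv2.cvtColor(im,cv2.COLOR_RGB2HSV)
m=(h[...,0]>100)&(h[...,0]<130)&(h[...,1]>120)&(abs(L[...,0])<60)&(abs(L[...,1])<50)&(abs(L[...,2])<60)
q=L[m];print(len(q),cv2.minEnclosingCircle(q[:,:2].astype(np.float32)),np.histogram(q[:,2],np.arange(-60,60,5)))
print(s['clock'],s['width'],s['gripper_force'])
rows(465.5,-256,180,1.331)
E
```

```text
7963 ((1.596000075340271, -0.9600351452827454), 32.270084381103516) (array([  11,    2,   11,    4, 1559,  970,  137,  121,  108, 4836,  204,
          0,    0,    0,    0,    0,    0,    0,    0,    0,    0,    0,
          0]), array([-60, -55, -50, -45, -40, -35, -30, -25, -20, -15, -10,  -5,   0,
         5,  10,  15,  20,  25,  30,  35,  40,  45,  50,  55]))
15.2 0.15215766856679247 39.90852892398834
shift cm [-13.42 -46.97  -0.74] yaw -0.0 heading 1.331 tcp [446.7 232.1 172.3] q6 -1.05
```

View pics/w7.png

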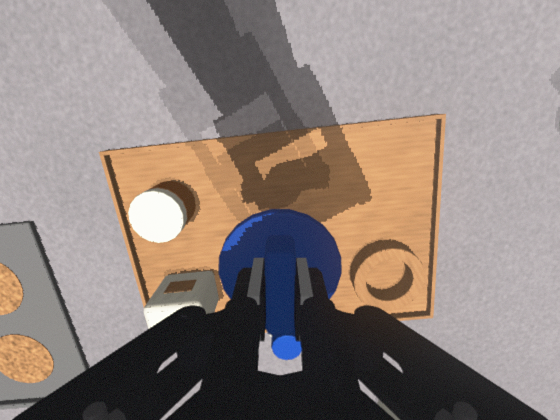

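The lid is held by its bar at px (280,265). I'll carry it to the tub.

Emit:
servo_tool(commands=[-0.7,-2.4,0,0,-1.4,-4.9,0,0,-1.4,-4.9,0,0,-1.4,-4.9,0,0,-1.4,-4.9,0,0,-1.4,-4.9,0,0,-1.4,-4.9,0,0,-1.4,-4.9,0,0,-1.4,-4.9,0,0,-1.4,-4.9,0,0])

```text
clock: 16.5
tool_pos: [464.9, -251.6, 170.7]
tool_rot: [-0.002, 0.12, 0.993, 0.002]
force: [1.2, -0.5, 0.0]
width: 0.156
gripper_force: 39.9
```

Emit:
servo_tool(commands=[-0.1,-0.4,2,0,-0.05,-0.05,2,0,0,0,0,0,0,0,0,0])

```text
clock: 17.0
tool_pos: [466.4, -255.2, 133.0]
tool_rot: [-0.001, 0.119, 0.993, 0.0]
force: [-0.7, -0.7, -0.6]
width: 0.154
gripper_force: 39.9
```

```bash
python3 - <<'E'
from h import *
from scipy.spatial.transform import Rotation as R
for i in range(3):
    s=status.observe();t=s['tool_pos']
    im,d,P,K,T=snap('wrist','w8_%d.png'%i); h=cv2.cvtColor(im,cv2.COLOR_RGB2HSV)
    m=(h[...,0]>100)&(h[...,0]<130)&(h[...,1]>120)&(np.hypot(P[...,0]-t[0],P[...,1]-t[1])<50)&(abs(P[...,2]-t[2]-13)<5)
    c,r=cv2.minEnclosingCircle(P[m][:,:2].astype(np.float32)); print('lid',np.round(c,1),r,'tcp',t.round(1), P[m][:,2].mean())
    q=P[(abs(P[...,2]-77)<6)&(h[...,1]<60)]; q=q[np.hypot(q[:,0]-466,q[:,1]+256)<45]
    if len(q)>20:
        A=np.c_[2*q[:,:2],np.ones(len(q))];x=np.linalg.lstsq(A,(q[:,:2]**2).sum(1),rcond=None)[0];print('rim',len(q),q.mean(0),x[:2],np.sqrt(x[2]+x[0]**2+x[1]**2))
print(s['clock'],s['width']); rows(466.3,-255.8,73,1.331)
E
```

```text
lid [ 466.2 -255.4] 32.49467468261719 tcp [ 466.4 -255.2  133. ] 146.62899544194048
rim 649 [ 446.46298345 -253.48538792   77.71977099] [ 465.72711336 -257.25351444] 27.51096056945857
lid [ 466.4 -255.6] 32.6042594909668 tcp [ 466.9 -255.4  133.8] 147.13337429017733
rim 663 [ 446.75810424 -253.12969473   77.44272956] [ 465.53695405 -257.1089506 ] 27.54138220690686
lid [ 466.6 -255.5] 32.578468322753906 tcp [ 467.1 -255.6  134.3] 147.37053989107693
rim 657 [ 446.69178747 -253.06052837   77.28701925] [ 465.3866499  -257.04777844] 27.536466246012672
17.1 0.15512105077699959
shift cm [ 0.09 -0.03  6.16] yaw 0.0 heading 1.331 tcp [ 467.2 -255.7  134.6] q6 -2.02
```

View pics/w8_2.png

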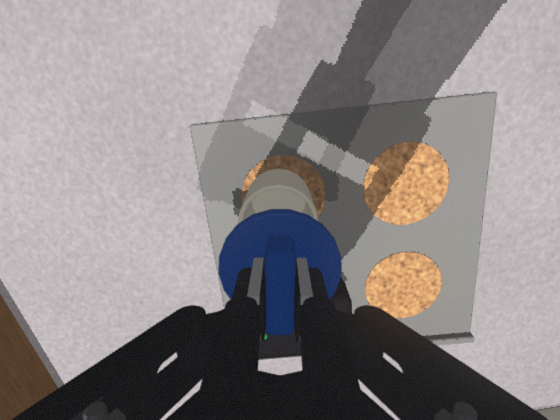

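Wrist view: the tub rim (280,200) is directly under the held lid. The offset is about 1.5 mm. Seating it.

Emit:
servo_tool(commands=[0.05,-0.12,2.5,0,0,0,2,0,0,0,0.8,0,0,0,0.4,0,0,0,0.3,0,0,0,0.15,0,0,0,0,0,0,0,0,0])

```text
clock: 18.15
tool_pos: [466.4, -257.0, 73.0]
tool_rot: [0.001, 0.12, 0.993, -0.0]
force: [0.2, -0.1, 2.5]
width: 0.159
gripper_force: 40.2
```

```bash
python3 - <<'E'
from h import *
for i in range(3):
    s=status.observe();t=s['tool_pos']
    im,d,P,K,T=snap('wrist'); h=cv2.cvtColor(im,cv2.COLOR_RGB2HSV)
    m=(h[...,0]>100)&(h[...,0]<130)&(h[...,1]>120)&(np.hypot(P[...,0]-t[0],P[...,1]-t[1])<50)&(abs(P[...,2]-t[2]-13)<5)
    c,r=cv2.minEnclosingCircle(P[m][:,:2].astype(np.float32)); print('lid',np.round(c,1),r,'tcp',t.round(1), P[m][:,2].mean(),s['force'])
E
```

```text
lid [ 465.6 -257. ] 32.3566780090332 tcp [ 466.4 -257.    73. ] 85.84032588425653 [ 0.21759983 -0.13295305  2.52427447]
lid [ 465.5 -257. ] 32.413944244384766 tcp [ 466.4 -257.    73. ] 85.85159099099305 [-0.58411879 -0.53755129  2.12468086]
lid [ 465.5 -257.1] 32.36611557006836 tcp [ 466.4 -257.    73. ] 85.83890995392142 [-0.64335304  0.26733672  4.66306758]
```

Emit:
servo_tool(commands=[0,0,0,0,0,0,0,0,0,0,0,0,0,0,0,0], gripper=130)

```text
clock: 18.8
tool_pos: [465.9, -256.6, 72.1]
tool_rot: [-0.0, 0.12, 0.993, 0.0]
force: [-0.3, -0.3, 0.4]
width: 0.491
gripper_force: 0.0
```

Emit:
servo_tool(commands=[0,0,-2,0,0,0,-4,0,0,0,-4,0,0,0,-3,0,0,0,0,0])

```text
clock: 19.42
tool_pos: [467.4, -257.8, 205.5]
tool_rot: [0.003, 0.12, 0.993, -0.002]
force: [-0.3, 0.2, 1.0]
width: 0.489
gripper_force: 0.0
```

```bash
python3 - <<'E'
from h import *
for i in range(2):
    im,d,P,K,T=snap('wrist'); h=cv2.cvtColor(im,cv2.COLOR_RGB2HSV)
    m=(h[...,0]>100)&(h[...,0]<130)&(h[...,1]>120)&(np.hypot(P[...,0]-466,P[...,1]+256)<45)&(abs(P[...,2]-86)<6)
    q=P[m];print(cv2.minEnclosingCircle(q[:,:2].astype(np.float32)),q.mean(0), np.linalg.lstsq(np.c_[q[:,:2]-q[:,:2].mean(0),np.ones(len(q))],q[:,2],rcond=None)[0])
rows(435,113.5,190,1.331)
E
```

```text
((464.75970458984375, -256.0470275878906), 32.50316619873047) [ 461.59903162 -255.14573564   83.66956467] [-2.77374984e-03  5.08455970e-03  8.36695647e+01]
((464.9973449707031, -256.3408508300781), 32.44056701660156) [ 462.08996212 -255.37694168   84.40045763] [6.16541132e-04 3.87051488e-03 8.44004576e+01]
shift cm [11.76 35.2   1.18] yaw -0.0 heading 1.331 tcp [ 465.7 -256.4  201.5] q6 -2.03
```

Emit:
servo_tool(commands=[0.8,2.2,0,0,1.5,4.4,0,0,1.5,4.4,0,0,1.5,4.4,0,0,1.5,4.4,0,0,1.5,4.4,0,0,1.5,4.4,0,0,1.5,4.4,0,0,0.46,2.2,1,0,0,0,0,0], gripper=0)

```text
clock: 20.78
tool_pos: [433.0, 114.9, 189.9]
tool_rot: [-0.002, 0.118, 0.993, -0.0]
force: [-0.3, -0.5, 0.8]
width: 1.002
gripper_force: 0.0
```

```bash
python3 - <<'E'
from h import *
for i in range(3):
    im,d,P,K,T=snap('wrist')
    q=P[(abs(P[...,2]-54)<6)&(np.hypot(P[...,0]-435,P[...,1]-113)<45)]
    print(len(q),cv2.minEnclosingCircle(q[:,:2].astype(np.float32)),q.mean(0))
rows(435,113.5,-4,1.331);print(status.observe()['clock'])
E
```

```text
2120 ((436.7959899902344, 111.70299530029297), 26.537303924560547) [435.48236573 112.02171324  54.58737715]
2116 ((436.435546875, 112.0320816040039), 26.32356834411621) [435.37442797 112.40372555  54.49845726]
2114 ((436.34698486328125, 112.3847427368164), 26.4405574798584) [435.20380503 112.58165618  54.37981287]
shift cm [-0.02  0.08 19.58] yaw -0.0 heading 1.331 tcp [434.8 112.8 191.8] q6 -1.3
20.925
```

Emit:
servo_tool(commands=[-0.1,0.03,4.5,0,0,0,5,0,0,0,5,0,0,0,3,0,0,0,1.5,0,0,0,0.5,0,0,0,0,0,0,0,0,0])

```text
clock: 21.92
tool_pos: [437.7, 113.2, -1.4]
tool_rot: [0.001, 0.12, 0.993, 0.0]
force: [0.4, -0.7, 0.3]
width: 1.005
gripper_force: 0.0
```

Emit:
servo_tool(commands=[0,0,0,0,0,0,0,0,0,0,0,0,0,0,0,0,0,0,0,0,0,0,0,0], gripper=255, newtons=40)

```text
clock: 22.68
tool_pos: [436.8, 113.3, -1.9]
tool_rot: [0.0, 0.119, 0.993, 0.0]
force: [-1.8, -0.7, 6.8]
width: 0.609
gripper_force: 41.1
```

Emit:
servo_tool(commands=[0,0,-2,0,0,0,-4,0,0,0,-5,0,0,0,-5,0,0,0,0,0,0,0,0,0])

```text
clock: 23.42
tool_pos: [435.6, 113.2, 156.3]
tool_rot: [-0.001, 0.12, 0.993, -0.0]
force: [-0.9, -1.5, -1.0]
width: 0.606
gripper_force: 42.1
```

```bash
python3 - <<'E'
from h import *
im,d,P,K,T=snap('wrist','w9.png'); s=status.observe();print(s['clock'],s['width'])
rows(481.8,-136.7,160,1.331)
E
```

```text
23.475 0.6054596631991098
shift cm [-10.47 -23.17  -0.47] yaw 0.0 heading 1.331 tcp [435.  113.2 155.4] q6 -1.3
```

View pics/w9.png

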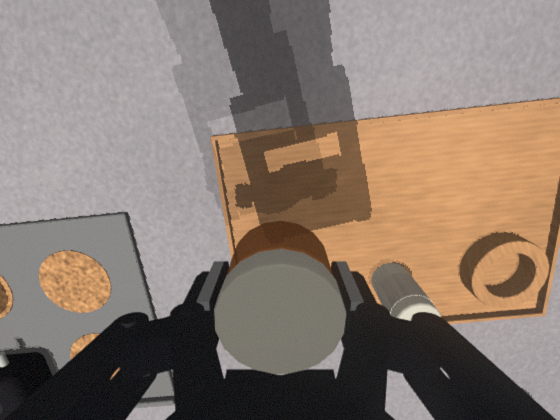

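The jar is gripped at px (280,300). I'll carry it to pad b.

Emit:
servo_tool(commands=[-1,-2.2,0,0,-2,-4.4,0,0,-2,-4.4,0,0,-2,-4.4,0,0,-2,-4.4,0,0,-1.4,-3.2,0,0,0,0,0,0,0,0,0,0])

```text
clock: 24.48
tool_pos: [481.7, -134.0, 155.3]
tool_rot: [-0.002, 0.12, 0.993, 0.001]
force: [0.3, 0.9, -1.0]
width: 0.611
gripper_force: 42.2
```

```bash
python3 - <<'E'
from h import *
for i in range(3):
    im,d,P,K,T=snap('wrist'); s=status.observe();t=s['tool_pos']
    q=P[(abs(P[...,2]-t[2]-56)<6)&(np.hypot(P[...,0]-t[0],P[...,1]-t[1])<32)&(im.min(-1)>60)]
    print(len(q),q.mean(0).round(1),cv2.minEnclosingCircle(q[:,:2].astype(np.float32)),t.round(1))
rows(481.8,-136.7,2,1.331)
E
```

```text
12394 [ 477.9 -133.1  211.3] ((477.29931640625, -132.6753387451172), 30.918725967407227) [ 481.9 -133.7  155.8]
12413 [ 478.1 -133.   211.8] ((477.3229064941406, -132.46852111816406), 30.85582733154297) [ 482.1 -133.6  156.2]
12412 [ 478.2 -133.   212.1] ((478.50445556640625, -132.8809051513672), 31.03891372680664) [ 482.3 -133.7  156.5]
shift cm [-0.05 -0.32 15.45] yaw 0.001 heading 1.332 tcp [ 482.3 -133.7  156.5] q6 -1.81
```

Emit:
servo_tool(commands=[-0.2,-0.3,4,0,0,0,5,0,0,0,3.5,0,0,0,1.7,0,0,0,0.7,0,0,0,0.3,0,0,0,0.1,0,0,0,0,0,0,0,0,0])

```text
clock: 25.75
tool_pos: [484.5, -138.5, 4.9]
tool_rot: [0.001, 0.12, 0.993, -0.0]
force: [-0.5, 0.3, -1.3]
width: 0.61
gripper_force: 42.2
```

```bash
python3 - <<'E'
from h import *
s=status.observe();print(s['tool_pos'],s['force'],s['clock'])
E
```

```text
[ 484.45944882 -138.51092653    4.94302428] [-0.54969772  0.32542942 -1.34742708] 25.75
```

Still hanging (force about −1.3 N), so I'll lower it a bit more.

Emit:
servo_tool(commands=[0.05,0.1,0.15,0,0,0,0.15,0,0,0,0.1,0,0,0,0,0,0,0,0,0])

```text
clock: 26.38
tool_pos: [483.9, -137.1, 2.1]
tool_rot: [-0.001, 0.119, 0.993, 0.0]
force: [-6.6, 1.7, 12.0]
width: 0.606
gripper_force: 42.7
```

Contact made; releasing.

Emit:
servo_tool(commands=[0,0,0,0,0,0,0,0,0,0,0,0,0,0,0,0], gripper=0)

```text
clock: 26.88
tool_pos: [483.7, -137.2, 0.1]
tool_rot: [-0.0, 0.12, 0.993, 0.0]
force: [0.8, -0.9, -0.3]
width: 1.004
gripper_force: 0.0
```

Emit:
servo_tool(commands=[0,0,-2,0,0,0,-4,0,0,0,-5,0,0,0,-5,0,0,0,-4,0,0,0,0,0])

```text
clock: 27.62
tool_pos: [486.0, -138.3, 204.7]
tool_rot: [0.004, 0.12, 0.993, -0.002]
force: [-0.7, -0.6, -0.3]
width: 0.999
gripper_force: 0.0
```

```bash
python3 - <<'E'
from h import *
for i in range(2):
    im,d,P,K,T=snap('wrist')
    q=P[(abs(P[...,2]-58)<6)&(np.hypot(P[...,0]-482,P[...,1]+137)<45)]
    print(len(q),cv2.minEnclosingCircle(q[:,:2].astype(np.float32)),q.mean(0))
rows(562.7,210,205,1.331);print(status.observe()['clock'])
E
```

```text
2008 ((480.98236083984375, -136.17715454101562), 26.37763786315918) [ 480.10271311 -135.96313739   55.17777772]
2029 ((481.6683349609375, -136.52139282226562), 26.34555435180664) [ 480.61989436 -136.12824488   56.00081173]
shift cm [ 0.56 35.59 -0.5 ] yaw -0.0 heading 1.331 tcp [ 483.6 -137.1  200. ] q6 -1.81
27.725
```

Emit:
servo_tool(commands=[0,2.2,0,0,0,4.5,0,0,0.1,4.5,0,0,0.1,4.5,0,0,0.1,4.5,0,0,0.1,4.5,0,0,0.1,4.5,0,0,0.06,4.4,0,0,0,2,0,0,0,0,0,0])

```text
clock: 28.98
tool_pos: [562.1, 210.4, 198.4]
tool_rot: [-0.002, 0.119, 0.993, -0.001]
force: [0.0, -0.2, 0.1]
width: 1.0
gripper_force: 0.0
```

```bash
python3 - <<'E'
from h import *
from scipy.spatial.transform import Rotation as R
for i in range(3):
    s=status.observe();qq=s['tool_rot'];M=R.from_quat([qq[1],qq[2],qq[3],qq[0]]).as_matrix()
    im,d,P,K,T=snap('wrist','w10_%d.png'%i); L=(P-s['tool_pos'])@M
    q=P[(abs(P[...,2]-112)<6)&(np.hypot(P[...,0]-562,P[...,1]-210)<25)]
    print(len(q),q.mean(0)); 
    if len(q)>5: print(cv2.minEnclosingCircle(q[:,:2].astype(np.float32)))
for v in range(375,420,8): print(v,L[v,280].round(1))
rows(562.7,210,32,1.331);print(status.observe()['clock'])
E
```

```text
831 [563.03369781 209.3890129  112.08824116]
((564.3141479492188, 209.21868896484375), 14.089925765991211)
830 [563.04345569 209.8626883  112.14309565]
((563.8854370117188, 209.6022491455078), 13.949237823486328)
822 [562.99770242 210.02781487 112.07097922]
((563.8206787109375, 209.9985809326172), 13.785481452941895)
375 [  9.1  -0.5 -88.9]
383 [  9.3  -0.6 -91.7]
391 [  9.5  -0.6 -94.5]
399 [ 10.4  -0.6 -97.5]
407 [ 10.1  -0.6 -99.5]
415 [   9.7   -0.6 -101.3]
shift cm [-0.    0.15 16.76] yaw -0.001 heading 1.33 tcp [562.6 208.7 199.6] q6 -1.14
29.125
```

View pics/w10_2.png

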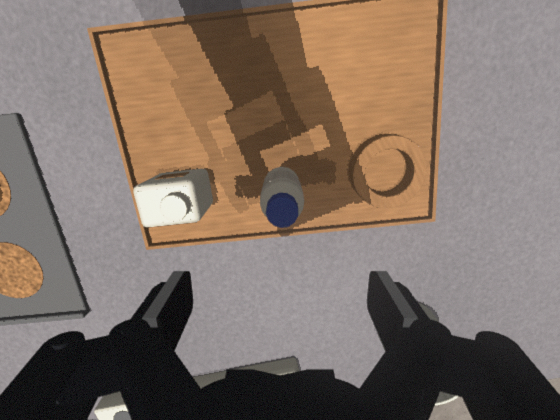

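Bottle at px (282,205), canister (170,200) and tape (385,170) are all clear of the jaws. Descending.

Emit:
servo_tool(commands=[-0.08,0.12,4.5,0,0,0,5,0,0,0,4,0,0,0,2,0,0,0,1.1,0,0,0,0,0,0,0,0,0])

```text
clock: 30.0
tool_pos: [565.4, 211.2, 36.2]
tool_rot: [0.002, 0.12, 0.993, 0.0]
force: [0.1, -0.3, -1.0]
width: 0.999
gripper_force: 0.0
```

Emit:
servo_tool(commands=[0,0,0,0,0,0,0,0,0,0,0,0,0,0,0,0,0,0,0,0,0,0,0,0], gripper=255, newtons=40)

```text
clock: 30.75
tool_pos: [564.4, 210.9, 35.1]
tool_rot: [0.0, 0.12, 0.993, 0.0]
force: [-1.2, -1.6, 5.0]
width: 0.478
gripper_force: 40.8
```

Emit:
servo_tool(commands=[0,0,-2,0,0,0,-4,0,0,0,-5,0,0,0,-4,0,0,0,0,0,0,0,0,0])

```text
clock: 31.5
tool_pos: [563.1, 210.8, 183.3]
tool_rot: [-0.001, 0.12, 0.993, -0.0]
force: [0.2, -0.7, -1.8]
width: 0.479
gripper_force: 40.7
```

```bash
python3 - <<'E'
from h import *
im,d,P,K,T=snap('wrist','w11.png'); s=status.observe();print(s['clock'],s['width'])
rows(591,-151.7,180,1.436)
E
```

```text
31.55 0.48193374944629086
shift cm [-11.36 -34.53   0.24] yaw -0.105 heading 1.331 tcp [562.6 210.7 182.2] q6 -1.14
```

View pics/w11.png

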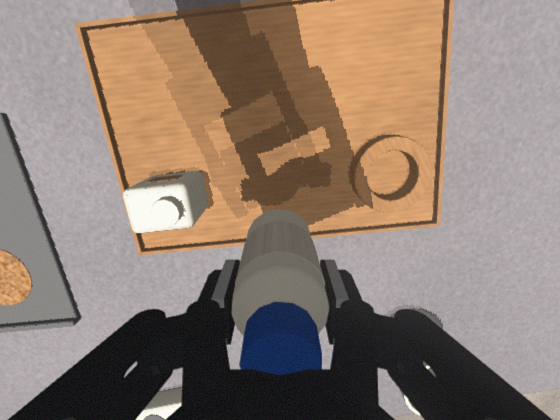

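The bottle is gripped at px (280,290). I'll carry it to pad c.

Emit:
servo_tool(commands=[-0.7,-2.2,0,0,-1.5,-4.5,0,0,-1.5,-4.5,0,0,-1.5,-4.5,0,0,-1.5,-4.5,0,0,-1.5,-4.5,0,0,-1.5,-4.5,0,0,-1.5,-4.5,0,0,-0.2,-0.9,0,0,0,0,0,0])

```text
clock: 32.8
tool_pos: [591.6, -152.0, 182.3]
tool_rot: [-0.002, 0.12, 0.993, 0.001]
force: [-0.3, -0.1, -1.5]
width: 0.481
gripper_force: 40.8
```

```bash
python3 - <<'E'
from h import *
for i in range(4):
    im,d,P,K,T=snap('wrist'); h=cv2.cvtColor(im,cv2.COLOR_RGB2HSV); s=status.observe();t=s['tool_pos']
    m=(h[...,0]>100)&(h[...,0]<130)&(h[...,1]>120)&(abs(P[...,2]-t[2]-77)<6)
    q=P[m]; print(len(q),q.mean(0)-t,cv2.minEnclosingCircle((q-t)[:,:2].astype(np.float32)) if len(q)>5 else '')
rows(591,-151.7,39);print(s['clock'],s['width'])
E
```

```text
3439 [-6.58454571  1.38804921 76.152091  ] ((-1.5744149684906006, 0.09065806120634079), 13.501837730407715)
3435 [-6.66872577  1.44256104 76.12928618] ((-1.8553045988082886, 0.18187427520751953), 13.459715843200684)
3440 [-6.7021288   1.48663568 76.11097764] ((-1.5739554166793823, 0.22520104050636292), 13.468299865722656)
3451 [-6.7284164   1.52944449 76.13065456] ((-2.395042896270752, 0.21602439880371094), 13.516820907592773)
shift cm [ 0.09 -0.14 14.49] yaw 0 heading 1.333 tcp [ 592.3 -150.7  183.9] q6 -1.75
33.0 0.4807495278584209
```

Emit:
servo_tool(commands=[0,-0.1,4,0,0,0,5,0,0,0,3,0,0,0,1.3,0,0,0,0.5,0,0,0,0.2,0,0,0,0.2,0,0,0,0.1,0,0,0,0,0,0,0,0,0])

```text
clock: 34.25
tool_pos: [592.4, -153.3, 41.6]
tool_rot: [0.0, 0.12, 0.993, -0.0]
force: [-0.7, -0.9, -0.3]
width: 0.482
gripper_force: 40.8
```

Emit:
servo_tool(commands=[0.05,0.1,0.1,0,0,0,0.1,0,0,0,0.1,0,0,0,0,0,0,0,0,0])

```text
clock: 34.88
tool_pos: [592.3, -152.1, 39.1]
tool_rot: [0.0, 0.12, 0.993, 0.0]
force: [-2.7, 0.8, 5.4]
width: 0.482
gripper_force: 41.2
```

Emit:
servo_tool(commands=[0,0,0,0,0,0,0,0,0,0,0,0,0,0,0,0], gripper=60)

```text
clock: 35.38
tool_pos: [592.0, -152.1, 38.1]
tool_rot: [-0.0, 0.12, 0.993, 0.0]
force: [-0.9, 0.3, -0.0]
width: 0.764
gripper_force: 0.0
```

Emit:
servo_tool(commands=[0,0,-2,0,0,0,-4,0,0,0,-5,0,0,0,-5,0,0,0,-4,0,0,0,0,0])

```text
clock: 36.12
tool_pos: [594.5, -153.1, 245.4]
tool_rot: [0.006, 0.12, 0.993, -0.002]
force: [-0.2, -0.4, 0.2]
width: 0.761
gripper_force: 0.0
```

Emit:
servo_tool(commands=[0,3,0,0,0,5,0,0,0,5,0,0,0,5,0,0,0,5,0,0,0,5,0,0,0,0,0,0,0,0,0,0])

```text
clock: 37.12
tool_pos: [658.0, 119.6, 237.4]
tool_rot: [-0.001, 0.119, 0.993, -0.0]
force: [-0.1, 0.5, 0.4]
width: 0.764
gripper_force: 0.0
```

```bash
python3 - <<'E'
from h import *
im,d,P,K,T=snap('top','fin.png'); h=cv2.cvtColor(im,cv2.COLOR_RGB2HSV)
for n,x,y,z in [('lid',466,-251.5,86),('jar',482,-137,58),('bottle',591,-152,116)]:
    q=P[(abs(P[...,2]-z)<6)&(np.hypot(P[...,0]-x,P[...,1]-y)<45)]
    print(n,len(q),q.mean(0).round(1),cv2.minEnclosingCircle(q[:,:2].astype(np.float32)))
for l in ['canister','tape']:
    r=spotter.spot_in(l,'top')[0];print(l,r)
print(status.observe()['clock'],status.observe()['qd'].round(3))
E
```

```text
lid 794 [ 465.  -254.3   85.5] ((465.7269287109375, -256.4845275878906), 33.01362609863281)
jar 620 [ 482.1 -136.    57.6] ((482.5470886230469, -136.36119079589844), 26.44573211669922)
bottle 190 [ 590.6 -152.1  115.3] ((591.385498046875, -152.18321228027344), 13.793535232543945)
canister {'at': [216.1, 196.1], 'p': 0.65}Traceback (most recent call last):
  File "<stdin>", line 7, in <module>
IndexError: list index out of range
```

View pics/fin.png

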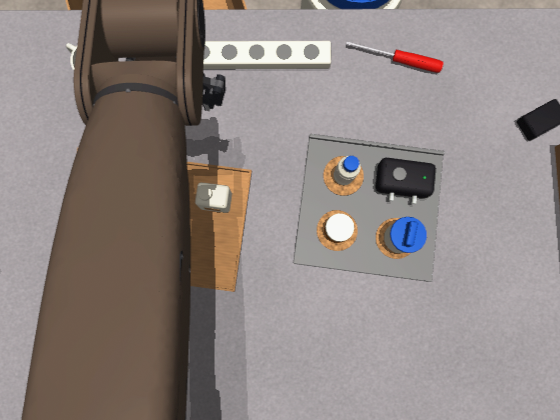

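The lidded tub (408,236), jar (340,228) and bottle (348,165) stand on their pads, all within about 5 mm of centre. The canister hasn't moved, and the tape was never touched. Handing in.

```bash
python3 -c "
from workcell import hand_in
print(hand_in())"
```

```text
the job is handed in; nothing more can be done
None
```

I handed the job in at about 37 s: the tub with its lid seated, the jar and the bottle stand upright on their pads, about 5 mm, 1 mm and 1 mm off centre. The canister is where it was; the arm hid the tape from the last picture, but the tape was never touched.

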